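# Stow the long nut driver in the bench stand

### The arm

A 6-joint arm with a two-finger parallel gripper is mounted at the origin on the work surface. World frame = base frame: x ahead of the robot, y to its left, z up, the work surface at z = 0. Lengths are in mm, angles in rad, forces in N, time in s.
With the tool pointing down it reaches from about 400 to 925 mm from the base axis. Payload 12.5 kg.
Tool frame: the origin (TCP) lies at the very end of the fingers, on their centre line; the grasp point (between the pads) lies 19 mm behind it; z points along the fingers, y is the direction in which the jaws open and shut (so a half turn about z gives the same grasp; the last joint's range is limited). The gripper opens to 95 mm and grips with 3 to 60 N. Pads are 20 mm wide; open, the fingers measure 119 mm over their backs; the gripper's body (75 mm by 180 mm) begins 59 mm behind the grasp point.
Start: joints at [-1.328, 0.491, 1.559, -0, 1.092, -0.106], TCP at [213.63, -587.377, 192.561] pointing down, gripper open.
Joint ranges: [-3.1, 3.1], [-0.84, 2.19], [0.05, 2.79], [-1.13, 4.28], [0.06, 2.93], [-2.69, 2.69]. Speed limits (rad/s): [2.22, 2.22, 2.79, 3.14, 3.14, 3.14].

### API

Orientations are given as [roll, pitch, yaw] about the fixed x, y, z axes, in that order (R = Rz(yaw) Ry(pitch) Rx(roll)).
In Python, from cell import env gives the robot as it stands.
- The arm moves only by the shell command python3 -m pendant 'ROWS'. ROWS is JSON, a list that holds one entry, the list of rows, each a list of 5 numbers: the opening, from 0 (shut) to 1 (fully open), then the shift along the tool's x, y, z in m, then the turn about the tool's z in rad. A call has exactly 8 rows; each row is the pose to reach, as a shift and turn from the pose commanded when the call began, along the tool's axes at that moment; what a row does not reach only later rows make up. A row lasts 1/10 s, in which the tool goes at most 50 mm and 8.59 degrees, less where a joint would pass 70% of its speed; a pose out of reach is approached as far as the arm can. A call with a gripper value outside its range is refused whole. The fingers move at their own pace and stop on an object; the grip force is fixed at half the most. Time passes only in rows, so rows that repeat a pose let the fingers close, or fill a call up. It gives the time, the measured TCP pose, the force and the opening at its end, in the units of the state.
- env.state(): the state, without advancing time (a new reading comes with each control period).
- env.read_camera(name): name is "side" or "top" or "wrist"; returns a dict with "image" (420x560x3 uint8, blue, green, red), "range_z" (420x560 float32, mm along the optical axis (not along the pixel's ray), 0 where there is no reading), "fx", "fy", "cx", "cy" (pixels), "rvec" (rotation vector, rad) and "tvec" (3), from world to camera coordinates, as OpenCV has them; the wrist camera has in their place "tool_from_camera" (4x4, takes a point from camera to tool coordinates, whose origin is the TCP and whose axes are the flange's). Camera axes: x right, y down, z forward; pixel columns grow to the right and rows downward; lengths in mm; the calibration is good to about 2 mm. A picture is of the moment at which its call begins: read the wrist's pose just before it.
- env.job_done(): hands the job in, once; it reports no verdict.
The state is a dict: "t": time; "joints": joint angles; "qvel": joint speeds; "tau": joint torques, N m; "eef_pos": TCP position; "tcp_rot": TCP orientation; "ft_force": force on the tool from outside, world axes, zero at the start; "moment": the same for the moment, N m; "opening": opening from 0.0 (shut) to 1.0 (fully open).
Only numpy, scipy, OpenCV 4.12 (cv2) and the standard library are available. Lean on these libraries where they do the work, as an engineer would, in place of code of your own. Each camera call takes 0.05 s, during which the arm holds its last target. There are 200 camera calls.

### The job

Put the long nut driver away in the wide bore of the plywood tool stand: enter the tip of its shaft clearly slanted (about as it leans in its cradle), then straighten it upright in the bore and lower it in the grip, without dropping it, until its round guard sits on the top of the stand; then let go. Leave the short driver resting in its cradle.

Things in the scene. Friction and masses are not known exactly. Their poses are not given: they have to be found in the camera images.
- long_driver: Long nut driver, 0.14 kg, round. Origin: centre of the underside of its black guard (38 mm diameter, 6 mm thick); own z runs from shaft to handle. Grey ribbed handle, 28 mm diameter, up to z = +88 mm: grip it near z = +50 mm. Starts leaning 22 degrees from vertical in an open V-cradle, handle up and towards the robot, guard on the cradle's upper end 105 mm above the bench, handle all free.
- long_driver_tip (a point): Lower end of the long driver's steel shaft (10 mm diameter), 90 mm from its origin along own -z. At the start the shaft lies in the aluminium V of the cradle (fixed, on a dark 100 x 80 mm base); the V is open on the side away from the robot, so the driver can be lifted straight up out of it.
- short_driver: Short stubby driver, a bystander: guard 38 mm diameter, handle 28 mm diameter but only 50 mm long, shaft 10 mm diameter and 45 mm long. Origin (underside of the guard) and axes as on the long driver. It leans in a second cradle just like the first.
- stand_hole0 (a point): Centre of the mouth of the wide bore, on the flat top of the stand, 100 mm above the bench; z up. Bore vertical, 26 mm diameter, right through (100 mm deep), 2 mm chamfer. Stand: fixed plywood block 90 x 170 mm, long side along this point's y, centre 45 mm from the bore towards +y; beyond it two narrow 8 mm holes that do not take the driver.
Things that resemble listed ones, but are neither listed nor needed, are in the scene too. Leave any purple or yellow look-alike of the long_driver alone.

How it is judged (in metres and radians):
On the way, in this order (a step that is already met when the one before it is completed fails the run):
1. the tip of the long driver is inside the wide bore while the driver is slanted at least 10 degrees (z of long_driver_tip in the frame of stand_hole0 below -0.004 m and horizontal distance between long_driver_tip and stand_hole0 below 0.015 m and angle between long_driver's own z axis and vertical above 0.175 rad), for 0.1 s.
2. the driver, still held by the fingers, is straightened (within 10 degrees of upright) and lowered until its guard is within 15 mm of the stand's top (contact force between the fingers and long_driver above 0.3 N and angle between long_driver's own z axis and vertical below 0.175 rad and horizontal distance between long_driver and stand_hole0 below 0.018 m and z of long_driver in the frame of stand_hole0 below 0.015 m), for 0.1 s.
At the end, for the whole second after the job is handed in: The long driver stands at rest in the wide bore, released, within 10 degrees of upright and 15 mm of the bore's centre, its guard within 5 mm of the stand's top; the short driver is within 30 mm of where it started (z of long_driver in the frame of stand_hole0 between -0.006 and 0.005 m and horizontal distance between long_driver and stand_hole0 below 0.015 m and angle between long_driver's own z axis and vertical below 0.175 rad and linear speed of long_driver below 0.02 m/s and distance of short_driver from where it was at the start of the episode below 0.03 m); the robot touches nothing.
It fails at once if the short driver is moved more than 30 mm (distance of short_driver from where it was at the start of the episode above 0.03 m).
It also fails if it takes over 46 s, if anything falls off the work surface, if the arm or the gripper's body presses on something with over 40 N, if the wrist force passes 120 N, or if a joint passes its speed limit or range.

## Working session

There is one attempt and no reset: what is moved stays moved. The work goes in short steps, Python scripts to look and compute and a shell command to move; the robot and the scene stay as the last step left them, time stands still between calls to the robot, and variables do not carry over. Pictures are saved under pics/ and viewed, about 8 in all and at most 12, crops included, and the job is handed in when it is done.

```bash
ls; mkdir -p pics; cat > h.py <<'E'
import numpy as np,cv2
from scipy.spatial.transform import Rotation as Ro
from cell import env
def T_wc(c,s):
    if 'rvec' in c:
        R=cv2.Rodrigues(np.array(c['rvec'],float))[0];T=np.eye(4);T[:3,:3]=R.T;T[:3,3]=-R.T@np.array(c['tvec'],float).ravel();return T
    T=np.eye(4);T[:3,:3]=Ro.from_euler('xyz',s['tcp_rot']).as_matrix();T[:3,3]=s['eef_pos'];return T@np.array(c['tool_from_camera'])
def cloud(c,T):
    v,u=np.mgrid[:420,:560];z=c['range_z'];P=np.stack([(u-c['cx'])/c['fx']*z,(v-c['cy'])/c['fy']*z,z],-1)
    P=P@T[:3,:3].T+T[:3,3];P[z<=0]=np.nan;return P
def snap(n):
    s=env.state();c=env.read_camera(n);T=T_wc(c,s);return c,T,cloud(c,T)
E
python3 - <<'E'
from h import *
for n in('top','side'):
    c,T,P=snap(n);cv2.imwrite(f'pics/{n}.png',c['image']);np.save(n,P);print(n,T.round(2))
print(env.state())
E
```

```text
pics
top [[ 2.00000e-02 -9.90000e-01  1.00000e-01  4.24240e+02]
 [-1.00000e+00 -2.00000e-02 -0.00000e+00 -7.13800e+01]
 [ 0.00000e+00 -1.00000e-01 -1.00000e+00  1.02411e+03]
 [ 0.00000e+00  0.00000e+00  0.00000e+00  1.00000e+00]]
side [[ 9.9000e-01 -6.0000e-02  8.0000e-02  4.3796e+02]
 [-1.0000e-01 -5.5000e-01  8.3000e-01 -8.6316e+02]
 [-1.0000e-02 -8.4000e-01 -5.5000e-01  6.1649e+02]
 [ 0.0000e+00  0.0000e+00  0.0000e+00  1.0000e+00]]
{'t': 0.1, 'joints': array([-1.32761209e+00,  4.91499621e-01,  1.55942535e+00, -4.10318440e-05,
        1.09171992e+00, -1.05589606e-01]), 'qvel': array([ 2.11652777e-03,  3.81621622e-04, -2.87201960e-03,  2.15606533e-05,
       -3.60766300e-04, -4.84784132e-04]), 'tau': array([ 3.57539117e-03, -6.13623190e+01, -2.58606255e+01,  6.93953061e-02,
        4.70158062e-02, -4.57403553e-05]), 'eef_pos': array([ 213.54480397, -587.10753997,  192.00730441]), 'tcp_rot': array([-3.14054244e+00, -7.47091891e-05,  3.48792733e-01]), 'ft_force': array([-0.53247897,  0.34381592,  0.03133651]), 'moment': array([-0.02144415, -0.04102965, -0.02022462]), 'opening': 0.99964482806327}
```

View pics/top.png

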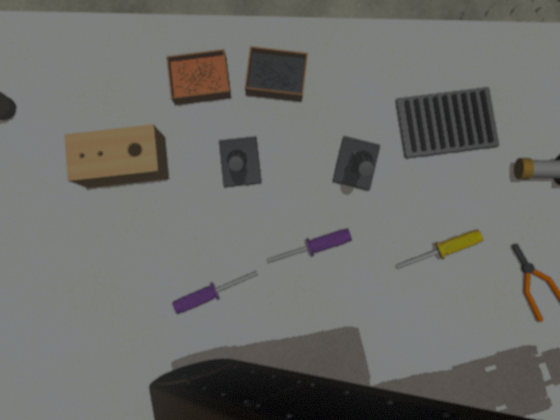

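View pics/side.png

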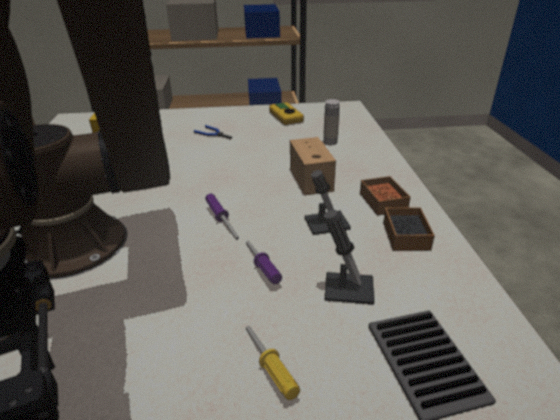

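The top view shows the stand at (112,154) with its wide bore at (135,150), and the two cradles at (240,162) and (357,163). In the side view the drivers are at (322,185) and (343,235), and the nearer one looks longer. I'll check with depth.

```bash
python3 - <<'E'
import numpy as np,cv2
P=np.load('top.npy');S=np.load('side.npy')
for n,(u,v) in dict(bore=(135,150),standtop=(110,150),c1=(240,162),c2=(357,163)).items(): print(n,P[v,u].round(0))
M=(P[...,2]>93)&(P[...,2]<108); M[:, :60]=0;M[:,165:]=0;M[200:]=0
pts=P[M]; ctr,sz,ang=cv2.minAreaRect(pts[:,:2].astype(np.float32));print('stand',ctr,sz,ang,np.nanmedian(pts[:,2]))
for nm,u0,u1 in(('A',215,265),('B',330,383)):
  X=[]
  c=P[135:190,u0:u1].reshape(-1,3)
  m=np.nanmedian(c[:,:2],axis=0)
  for Q in(P,S):
    q=Q.reshape(-1,3);k=(abs(q[:,0]-m[0])<70)&(abs(q[:,1]-m[1])<70)&(q[:,2]>10);X.append(q[k])
  for q in X: print(nm,m,len(q),'zmax',np.nanmax(q[:,2]).round(1))
  q=np.vstack(X)
  for z in range(10,210,10):
    s=q[(q[:,2]>=z)&(q[:,2]<z+10)]
    if len(s):print(z,len(s),np.median(s,0).round(0),s.min(0).round(0),s.max(0).round(0))
E
```

```text
bore [636. 216.  58.]
standtop [626. 250. 101.]
c1 [598.  -0. 152.]
c2 [ 598. -206.  166.]
stand (622.7637329101562, 249.64520263671875) (91.12223815917969, 171.26425170898438) 7.649258613586426 100.62731113997631
A [616.98033437   8.19344985] 1683 zmax 158.5
A [616.98033437   8.19344985] 930 zmax 158.4
10 1698 [617.   6.  13.] [574. -34.  10.] [682.  56.  20.]
20 26 [609.   4.  24.] [604.  -1.  21.] [617.  21.  30.]
30 26 [609.   4.  35.] [604.   0.  30.] [651.  16.  39.]
40 30 [613.   5.  45.] [605.  -1.  41.] [647.  14.  50.]
50 51 [618.   4.  55.] [605.  -2.  50.] [642.  14.  60.]
60 50 [619.   6.  63.] [605.  -2.  60.] [638.  22.  69.]
70 28 [622.   4.  74.] [611.  -3.  70.] [633.  13.  80.]
80 25 [619.   2.  84.] [608.  -4.  80.] [629.  11.  90.]
90 24 [616.   1.  94.] [608.  -4.  90.] [626.  11.  99.]
100 63 [605.  -2. 107.] [593.  -9. 101.] [620.  28. 110.]
110 150 [621.   3. 115.] [592.  -8. 110.] [630.  28. 120.]
120 57 [609.  -1. 125.] [589.  -6. 120.] [625.  16. 130.]
130 66 [605.  -0. 135.] [585.  -6. 130.] [619.  20. 140.]
140 125 [592.   3. 147.] [582.  -7. 140.] [615.
[... 735 characters left out ...]
   90.] [ 624. -226.  100.]
100 68 [ 604. -233.  107.] [ 595. -243.  100.] [ 622. -208.  110.]
110 179 [ 622. -233.  115.] [ 595. -243.  110.] [ 633. -207.  120.]
120 88 [ 610. -234.  125.] [ 590. -239.  120.] [ 627. -209.  130.]
130 89 [ 606. -233.  135.] [ 587. -238.  130.] [ 622. -209.  140.]
140 86 [ 603. -232.  145.] [ 582. -237.  140.] [ 618. -208.  150.]
150 90 [ 600. -231.  155.] [ 578. -237.  150.] [ 614. -206.  160.]
160 99 [ 595. -231.  165.] [ 575. -236.  160.] [ 609. -206.  170.]
170 104 [ 590. -230.  176.] [ 572. -235.  170.] [ 606. -205.  180.]
180 292 [ 583. -220.  186.] [ 570. -233.  180.] [ 602. -204.  190.]
190 62 [ 591. -220.  191.] [ 583. -230.  190.] [ 596. -209.  193.]
```

Driver B (y≈-222, top at 193 mm) is the long one. Its axis leans about 21–22°. The tool can only point down, so the jaws must close perpendicular to the lean plane, and the bore wall will pivot the driver in the grip. Next I'll get the yaw and work out the approach shift.

```bash
cat >> h.py <<'E'
def to(x,y,z,yaw,s=None):
    s=s or env.state();R=Ro.from_euler('xyz',s['tcp_rot']).as_matrix()
    d=R.T@(np.array([x,y,z])-s['eef_pos']);print('t',s['t'],'tcp',s['eef_pos'].round(1),'yaw',s['tcp_rot'][2].round(3),'| shift m',(d/1000).round(4),'turn',(s['tcp_rot'][2]-yaw).round(3))
E
python3 - <<'E'
from h import *
P=np.load('top.npy')
for y0,a in((-222,'B'),(6,'A')):
  q=P.reshape(-1,3);k=(abs(q[:,0]-628)<75)&(abs(q[:,1]-y0)<75)&(q[:,2]>7)&(q[:,2]<17)
  print(a,cv2.minAreaRect(q[k][:,:2].astype(np.float32)))
to(560,-214,300,-.2)
E
```

```text
B ((630.4680786132812, -228.64198303222656), (80.87826538085938, 100.05903625488281), 76.66940307617188)
A ((615.3152465820312, 10.764289855957031), (128.436279296875, 79.6380844116211), 7.645476341247559)
t 0.1 tcp [ 213.5 -587.1  192. ] yaw 0.349 | shift m [ 0.4531 -0.2323 -0.1077] turn 0.549
```

```bash
python3 -m pendant '[[[1,0,0,-0.1,0],[1,0.05,-0.02,-0.108,0.1],[1,0.45,-0.23,-0.108,0.58],[1,0.45,-0.23,-0.108,0.58],[1,0.45,-0.23,-0.108,0.58],[1,0.45,-0.23,-0.108,0.58],[1,0.45,-0.23,-0.108,0.58],[1,0.45,-0.23,-0.108,0.58]]]'; python3 -c "
from h import *
to(560,-214,300,-.232)"
```

```text
t: 0.9
eef_pos: [439.3, -346.1, 292.5]
tcp_rot: [-3.142, 0.0, -0.232]
ft_force: [0.5, -1.3, 0.8]
opening: 0.998
t 0.9 tcp [ 439.3 -346.1  292.5] yaw -0.232 | shift m [ 0.0872 -0.1563 -0.0075] turn 0.0
```

```bash
python3 -m pendant '[[[1,0.087,-0.156,-0.008,0],[1,0.087,-0.156,-0.008,0],[1,0.087,-0.156,-0.008,0],[1,0.087,-0.156,-0.008,0],[1,0.087,-0.156,-0.008,0],[1,0.087,-0.156,-0.008,0],[1,0.087,-0.156,-0.008,0],[1,0.087,-0.156,-0.008,0]]]'; python3 - <<'E'
from h import *
c,T,P=snap('wrist');cv2.imwrite('pics/w1.png',c['image']);np.save('w1',P);print(T.round(2))
q=P.reshape(-1,3);q=q[(abs(q[:,0]-600)<60)&(abs(q[:,1]+222)<60)&(q[:,2]>10)]
print(len(q))
for z in range(100,200,10):
    s=q[(q[:,2]>=z)&(q[:,2]<z+10)]
    if len(s):print(z,len(s),np.median(s,0).round(0),s.min(0).round(0),s.max(0).round(0))
to(598,-222,132,-.232)
E
```

```text
t: 1.7
eef_pos: [558.1, -216.9, 300.5]
tcp_rot: [3.141, 0.0, -0.233]
ft_force: [-0.8, -1.0, -0.2]
opening: 1.003
[[-2.3000e-01 -9.3000e-01 -2.9000e-01  6.3994e+02]
 [-9.7000e-01  2.2000e-01  7.0000e-02 -2.3678e+02]
 [-0.0000e+00  3.0000e-01 -9.5000e-01  4.9246e+02]
 [ 0.0000e+00  0.0000e+00  0.0000e+00  1.0000e+00]]
58791
100 41 [ 610. -239.  109.] [ 600. -245.  106.] [ 624. -207.  110.]
110 360 [ 624. -230.  115.] [ 607. -245.  110.] [ 631. -209.  120.]
120 133 [ 619. -229.  125.] [ 602. -239.  120.] [ 623. -210.  130.]
130 145 [ 615. -227.  135.] [ 599. -239.  130.] [ 620. -210.  140.]
140 162 [ 611. -227.  145.] [ 595. -238.  140.] [ 616. -208.  150.]
150 163 [ 607. -226.  155.] [ 589. -237.  150.] [ 612. -208.  160.]
160 188 [ 603. -226.  165.] [ 587. -236.  160.] [ 608. -208.  170.]
170 204 [ 599. -224.  175.] [ 583. -235.  170.] [ 605. -206.  180.]
180 789 [ 585. -220.  186.] [ 570. -234.  180.] [ 600. -206.  190.]
190 52 [ 593. -222.  191.] [ 588. -230.  190.] [ 596. -215.  192.]
t 1.75 tcp [ 558.1 -216.9  300.6] yaw -0.233 | shift m [ 0.04   -0.0043  0.1686] turn -0.001
```

View pics/w1.png

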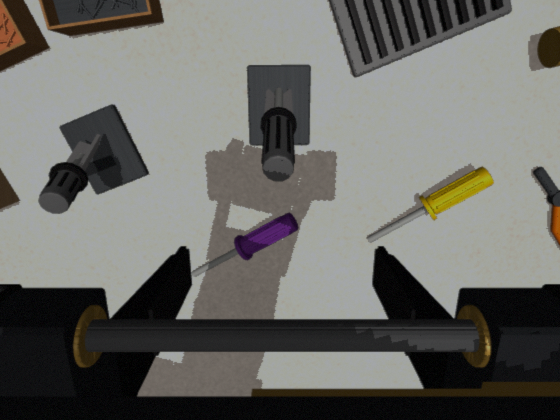

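The wrist view shows the long driver at (278,140), pointing along the image vertical, so the yaw is aligned. I'll descend and close.

```bash
python3 -m pendant '[[[1,0.039,-0.004,0,0],[1,0.039,-0.004,0.04,0],[1,0.039,-0.004,0.08,0],[1,0.039,-0.004,0.12,0],[1,0.039,-0.004,0.15,0],[1,0.039,-0.004,0.168,0],[1,0.039,-0.004,0.168,0],[1,0.039,-0.004,0.168,0]]]'; python3 -m pendant '[[[0,0,0,0,0],[0,0,0,0,0],[0,0,0,0,0],[0,0,0,0,0],[0,0,0,0,0],[0,0,0,0,0],[0,0,0,0,0],[0,0,0,0,0]]]'
```

```text
t: 2.55
eef_pos: [597.7, -221.7, 133.2]
tcp_rot: [3.141, -0.0, -0.232]
ft_force: [-0.3, 0.1, 1.1]
opening: 1.001
t: 3.35
eef_pos: [597.6, -221.0, 132.5]
tcp_rot: [3.142, 0.0, -0.231]
ft_force: [0.1, -0.6, 0.1]
opening: 0.386
```

```bash
python3 -m pendant '[[[0,0,0,0,0],[0,0,0,0,0],[0,0,0,0,0],[0,0,0,0,0],[0,0,0,0,0],[0,0,0,0,0],[0,0,0,-0.01,0],[0,0,0,-0.02,0]]]';python3 -m pendant '[[[0,0,0,-0.04,0],[0,0,0,-0.08,0],[0,0,0,-0.12,0],[0,0,0,-0.16,0],[0,0,0,-0.2,0],[0,0,0,-0.22,0],[0,0,0,-0.22,0],[0,0,0,-0.22,0]]]'; python3 - <<'E'
from h import *
c,T,P=snap('wrist');cv2.imwrite('pics/w2.png',c['image'])
c,T,P=snap('side');cv2.imwrite('pics/s2.png',c['image']);np.save('s2',P)
s=env.state()['eef_pos']
q=P.reshape(-1,3);q=q[(np.hypot(q[:,0]-s[0],q[:,1]-s[1])<90)&(q[:,2]>190)&(q[:,2]<440)]
for z in range(190,440,10):
    k=q[(q[:,2]>=z)&(q[:,2]<z+10)]
    if len(k):print(z,len(k),np.median(k,0).round(0),k.min(0).round(0),k.max(0).round(0))
to(628,205,400,-.232)
E
```

```text
t: 4.15
eef_pos: [597.5, -220.7, 153.1]
tcp_rot: [-3.141, 0.001, -0.231]
ft_force: [0.4, 0.4, -1.7]
opening: 0.289
t: 4.95
eef_pos: [597.3, -220.6, 372.1]
tcp_rot: [-3.141, 0.0, -0.231]
ft_force: [-0.3, 0.4, -2.3]
opening: 0.286
260 25 [ 644. -236.  266.] [ 640. -238.  262.] [ 651. -233.  270.]
270 32 [ 641. -235.  275.] [ 635. -237.  270.] [ 646. -228.  279.]
280 33 [ 637. -234.  284.] [ 632. -238.  280.] [ 643. -229.  289.]
290 36 [ 633. -233.  295.] [ 627. -236.  290.] [ 640. -229.  300.]
300 36 [ 629. -232.  305.] [ 623. -234.  301.] [ 636. -227.  310.]
310 38 [ 625. -230.  315.] [ 620. -234.  310.] [ 631. -226.  320.]
320 37 [ 620. -230.  325.] [ 615. -233.  320.] [ 628. -227.  330.]
330 35 [ 617. -229.  336.] [ 612. -232.  330.] [ 624. -224.  340.]
340 78 [ 601. -235.  347.] [ 594. -244.  340.] [ 620. -215.  350.]
350 146 [ 612. -235.  355.] [ 593. -243.  351.] [ 629. -215.  360.]
360 119 [ 605. -233.  365.] [ 589. -239.  360.] [ 621. -219.  370.]
370 128 [ 600. -232.  375.] [ 584. -237.  370.] [ 619. -216.  380.]
380 125 [ 596. -231.  385.] [ 581. -236.  380.] [ 615. -217.  390.]
390 104 [ 590. -234.  396.] [ 576. -241.  390.] [ 611. -215.  400.]
400 129 [ 587. -237.  405.] [ 573. -242.  400.] [ 603. -215.  410.]
410 152 [ 585. -238.  415.] [ 569. -244.  410.] [ 603. -211.  420.]
420 168 [ 585. -239.  425.] [ 570. -246.  420.] [ 603. -205.  430.]
430 100 [ 592. -242.  435.] [ 580. -246.  430.] [ 603. -239.  440.]
t 5.05 tcp [ 597.2 -220.7  370.8] yaw -0.231 | shift m [-0.0676 -0.4214 -0.0287] turn 0.001
```

View pics/s2.png

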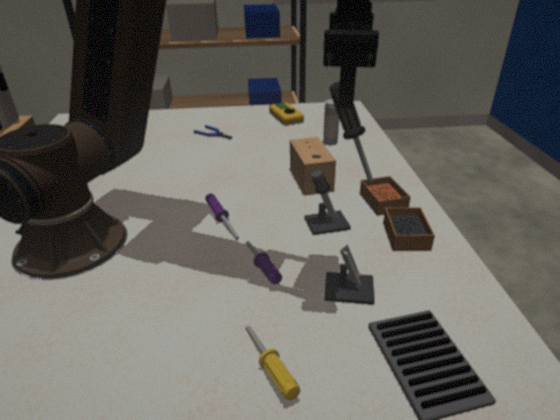

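The driver is held at about 21° with its tip near (647,-232,260), which matches the geometry (side-view shaft at (365,155)). I'll move to near the bore and look.

```bash
python3 -c "
from h import *
to(545,217,372,-.232)"; python3 -m pendant '[[[0,-0.075,-0.2,0,0],[0,-0.15,-0.414,0,0],[0,-0.15,-0.414,0,0],[0,-0.15,-0.414,0,0],[0,-0.15,-0.414,0,0],[0,-0.15,-0.414,0,0],[0,-0.15,-0.414,0,0],[0,-0.15,-0.414,0,0]]]';python3 -c "
from h import *
to(545,217,372,-.232)"
```

```text
t 5.05 tcp [ 597.2 -220.7  370.8] yaw -0.231 | shift m [-0.1511 -0.4141 -0.0005] turn 0.001
t: 5.85
eef_pos: [550.2, 178.2, 371.2]
tcp_rot: [3.141, 0.002, -0.231]
ft_force: [1.0, -0.2, -1.9]
opening: 0.284
t 5.85 tcp [550.2 178.2 371.2] yaw -0.231 | shift m [-0.0139 -0.0365 -0.0008] turn 0.001
```

```bash
python3 -m pendant '[[[0,-0.014,-0.036,0,0],[0,-0.014,-0.036,0,0],[0,-0.014,-0.036,0,0],[0,-0.014,-0.036,0,0],[0,-0.014,-0.036,0,0],[0,-0.014,-0.036,0,0],[0,-0.014,-0.036,0,0],[0,-0.014,-0.036,0,0]]]';python3 - <<'E'
from h import *
c,T,P=snap('wrist');cv2.imwrite('pics/w3.png',c['image']);np.save('w3',P);np.savez('w3c',T=T,K=[c['fx'],c['fy'],c['cx'],c['cy']])
q=P.reshape(-1,3)
k=(abs(q[:,2]-100)<6)&(abs(q[:,0]-625)<80)&(abs(q[:,1]-250)<120);ctr,sz,a=r=cv2.minAreaRect(q[k][:,:2].astype(np.float32));print(r,np.median(q[k][:,2]))
k=(abs(q[:,0]-628)<25)&(abs(q[:,1]-205)<25)&(q[:,2]<92);print('in-hole pts',k.sum())
s=env.state()['eef_pos']
q=q[(np.hypot(q[:,0]-s[0],q[:,1]-s[1])<90)&(q[:,2]>190)&(q[:,2]<360)]
for z in range(250,350,10):
    k=q[(q[:,2]>=z)&(q[:,2]<z+10)]
    if len(k):print(z,len(k),np.median(k,0).round(0),k.min(0).round(0),k.max(0).round(0))
to(580,217,240,-.232)
E
```

```text
t: 6.65
eef_pos: [545.8, 214.2, 372.5]
tcp_rot: [3.142, -0.0, -0.232]
ft_force: [-0.1, -0.1, -1.0]
opening: 0.288
((621.44482421875, 248.8262939453125), (90.08998107910156, 170.29660034179688), 7.616612911224365) 99.81518938480465
in-hole pts 348
260 45 [598. 200. 267.] [595. 196. 264.] [600. 205. 270.]
270 77 [595. 200. 275.] [591. 196. 270.] [599. 206. 280.]
280 86 [591. 202. 285.] [586. 198. 280.] [594. 208. 290.]
290 104 [587. 202. 295.] [580. 199. 290.] [590. 209. 300.]
300 112 [583. 204. 305.] [576. 200. 300.] [586. 209. 310.]
310 119 [579. 205. 315.] [572. 201. 310.] [582. 211. 320.]
320 103 [575. 206. 324.] [571. 202. 320.] [578. 212. 330.]
340 86 [560. 224. 349.] [549. 191. 347.] [576. 228. 350.]
t 6.7 tcp [545.8 214.3 372.5] yaw -0.232 | shift m [ 0.0327 -0.0105  0.1325] turn 0.0
```

View pics/w3.png

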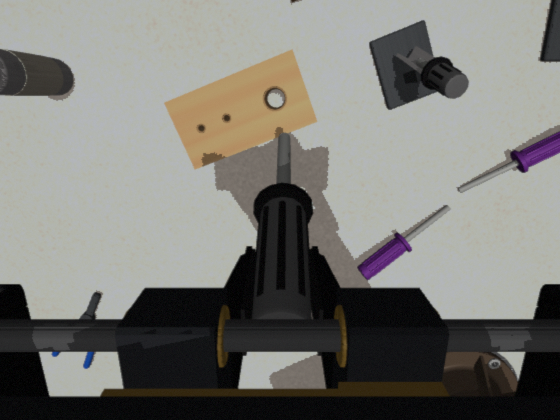

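The picture shows the bore at (275,98) in the stand and the shaft tip at (283,133), still short of the bore. The stand fit puts the bore at (627.4,204.2), and the tip is at TCP + (50,-13.5,-111). I'll hover, then enter slanted.

```bash
python3 -m pendant '[[[0,0.032,-0.0107,0,0],[0,0.032,-0.0107,0.04,0],[0,0.032,-0.0107,0.08,0],[0,0.032,-0.0107,0.11,0],[0,0.032,-0.0107,0.135,0],[0,0.032,-0.0107,0.1465,0],[0,0.032,-0.0107,0.1465,0],[0,0.032,-0.0107,0.1465,0]]]';python3 - <<'E'
from h import *
c,T,P=snap('wrist');
c2,T2,P2=snap('side')
cv2.imwrite('pics/w4.png',np.hstack([cv2.resize(c['image'][40:240,180:380],(400,400)),cv2.resize(c2['image'][80:200,260:380],(400,400))]))
s=env.state()['eef_pos']
for Q in(P,P2):
  q=Q.reshape(-1,3);q=q[(abs(q[:,0]-s[0]-45)<25)&(abs(q[:,1]-s[1]+12)<25)&(q[:,2]<200)]
  for z in range(105,150,10):
    k=q[(q[:,2]>=z)&(q[:,2]<z+10)]
    if len(k):print(z,len(k),np.median(k,0).round(0),k.min(0).round(0),k.max(0).round(0))
to(579,217.5,196,-.232)
E
```

```text
t: 7.5
eef_pos: [579.9, 217.8, 227.1]
tcp_rot: [-3.141, -0.001, -0.231]
ft_force: [0.6, -0.0, -0.8]
opening: 0.288
115 50 [632. 205. 121.] [627. 202. 116.] [634. 211. 125.]
125 78 [628. 206. 130.] [624. 202. 125.] [631. 211. 135.]
135 85 [624. 207. 140.] [618. 203. 135.] [628. 214. 145.]
145 109 [620. 208. 150.] [613. 204. 145.] [624. 214. 155.]
115 7 [627. 206. 121.] [624. 203. 118.] [633. 209. 123.]
125 15 [625. 206. 130.] [618. 201. 125.] [629. 210. 135.]
135 14 [620. 207. 141.] [615. 202. 137.] [626. 211. 145.]
145 13 [618. 208. 150.] [610. 205. 146.] [624. 213. 154.]
t 7.6 tcp [579.9 217.8 227.5] yaw -0.231 | shift m [-0.0009  0.0005  0.0315] turn 0.001
```

View pics/w4.png

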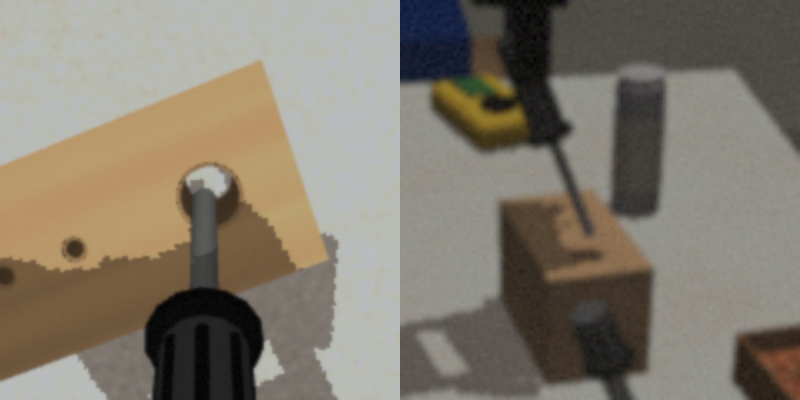

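The tip hovers just over the bore (crop pixels (205,190) in the wrist view), about 2 mm from centre. Entering now.

```bash
python3 -m pendant '[[[0,-0.001,0.001,0.008,0],[0,-0.001,0.001,0.015,0],[0,-0.001,0.001,0.022,0],[0,-0.001,0.001,0.028,0],[0,-0.001,0.001,0.033,0],[0,-0.001,0.001,0.033,0],[0,-0.001,0.001,0.033,0],[0,-0.001,0.001,0.033,0]]]';python3 - <<'E'
from h import *
c,T,P=snap('wrist');s=env.state()['eef_pos'];print(s)
q=P.reshape(-1,3);q=q[(abs(q[:,0]-s[0]-35)<35)&(abs(q[:,1]-s[1]+12)<25)&(q[:,2]<170)]
for z in range(102,150,8):
    k=q[(q[:,2]>=z)&(q[:,2]<z+8)]
    if len(k):print(z,len(k),np.median(k,0).round(0))
E
```

```text
t: 8.4
eef_pos: [578.3, 216.9, 193.3]
tcp_rot: [-3.141, -0.0, -0.231]
ft_force: [0.6, -0.1, -1.8]
opening: 0.287
[578.25511089 216.93037038 193.25032138]
102 68 [622. 206. 107.]
110 79 [619. 207. 114.]
118 90 [616. 208. 122.]
126 90 [613. 208. 130.]
134 94 [610. 209. 138.]
142 79 [607. 210. 145.]
```

Entered about 18 mm deep, still slanted 21°, with low forces. I'll straighten by driving along tool +x against the bore wall.

```bash
python3 -m pendant '[[[0,0.006,0,0.002,0],[0,0.012,0,0.004,0],[0,0.018,0,0.006,0],[0,0.024,0,0.008,0],[0,0.030,0.001,0.010,0],[0,0.035,0.001,0.012,0],[0,0.035,0.001,0.012,0],[0,0.035,0.001,0.012,0]]]';python3 - <<'E'
from h import *
c,T,P=snap('wrist');s=env.state()['eef_pos'];print(s)
q=P.reshape(-1,3);q=q[(abs(q[:,0]-s[0]-15)<35)&(abs(q[:,1]-s[1]+5)<25)&(q[:,2]<170)]
for z in range(102,150,8):
    k=q[(q[:,2]>=z)&(q[:,2]<z+8)]
    if len(k):print(z,len(k),np.median(k,0).round(0))
E
```

```text
t: 9.25
eef_pos: [612.0, 207.8, 180.7]
tcp_rot: [3.141, 0.0, -0.231]
ft_force: [-0.7, 0.9, -1.7]
opening: 0.288
[611.9337922  207.86128398 180.89765848]
102 63 [630. 204. 106.]
110 75 [628. 204. 114.]
118 61 [627. 204. 122.]
126 6 [626. 204. 127.]
```

Pivoting as planned, now about 11°. I'll continue.

```bash
python3 -m pendant '[[[0,0.005,0,0.002,0],[0,0.010,0,0.004,0],[0,0.015,0,0.006,0],[0,0.020,0,0.008,0],[0,0.023,0,0.010,0],[0,0.023,0,0.010,0],[0,0.023,0,0.010,0],[0,0.023,0,0.010,0]]]';python3 - <<'E'
from h import *
for n in('wrist','side'):
  c,T,P=snap(n);s=env.state()['eef_pos'];print(s)
  if n=='side': cv2.imwrite('pics/s5.png',cv2.resize(c['image'][20:220,220:420],(600,600)))
  q=P.reshape(-1,3);q=q[(abs(q[:,0]-s[0])<35)&(abs(q[:,1]-s[1])<25)&(q[:,2]<260)&(q[:,2]>102)]
  for z in range(102,250,8):
    k=q[(q[:,2]>=z)&(q[:,2]<z+8)]
    if len(k)>3:print(z,len(k),np.median(k,0).round(0),k.min(0).round(0),k.max(0).round(0))
E
```

```text
t: 10.1
eef_pos: [634.3, 202.7, 171.0]
tcp_rot: [3.141, -0.0, -0.231]
ft_force: [-0.5, 0.9, -1.7]
opening: 0.259
[634.28617904 202.64840849 171.04344512]
102 48 [634. 203. 106.] [630. 199. 102.] [642. 224. 110.]
134 7 [642. 206. 142.] [630. 186. 141.] [644. 221. 142.]
142 848 [637. 201. 146.] [619. 186. 142.] [645. 222. 150.]
150 225 [637. 201. 154.] [623. 190. 150.] [639. 219. 158.]
158 293 [636. 201. 162.] [622. 190. 158.] [639. 219. 166.]
166 310 [635. 201. 170.] [622. 191. 166.] [638. 219. 174.]
174 322 [634. 202. 178.] [622. 191. 174.] [637. 217. 182.]
182 344 [634. 202. 186.] [624. 192. 182.] [637. 216. 190.]
190 500 [633. 202. 194.] [623. 184. 190.] [649. 216. 198.]
198 676 [633. 203. 202.] [622. 182. 198.] [650. 218. 206.]
206 831 [632. 203. 210.] [621. 181. 206.] [650. 219. 214.]
214 1028 [631. 203. 218.] [620. 180. 214.] [650. 220. 222.]
222 1325 [630. 205. 226.] [604. 179. 222.] [650. 221. 230.]
230 556 [642. 191. 234.] [628. 179. 230.] [651. 221. 238.]
238 472 [642. 212. 242.] [621. 182. 238.] [650. 219. 246.]
246 475 [642. 212. 249.] [618. 183. 246.] [650. 219. 254.]
[63
[... 380 characters left out ...]
57.]
158 34 [620. 195. 162.] [609. 190. 158.] [635. 209. 166.]
166 30 [622. 195. 170.] [609. 190. 167.] [636. 207. 173.]
174 31 [620. 196. 178.] [608. 190. 174.] [636. 207. 182.]
182 30 [620. 196. 186.] [608. 192. 182.] [635. 206. 190.]
190 34 [617. 197. 195.] [606. 185. 190.] [648. 218. 198.]
198 43 [624. 191. 201.] [605. 181. 198.] [648. 219. 206.]
206 44 [618. 188. 210.] [604. 181. 206.] [639. 206. 214.]
214 44 [622. 187. 218.] [604. 179. 214.] [642. 207. 221.]
222 62 [619. 196. 227.] [604. 180. 222.] [641. 217. 230.]
230 22 [628. 183. 234.] [617. 179. 230.] [650. 224. 238.]
238 24 [629. 182. 241.] [619. 178. 238.] [640. 187. 246.]
246 26 [629. 181. 249.] [618. 178. 246.] [640. 186. 253.]
```

View pics/s5.png

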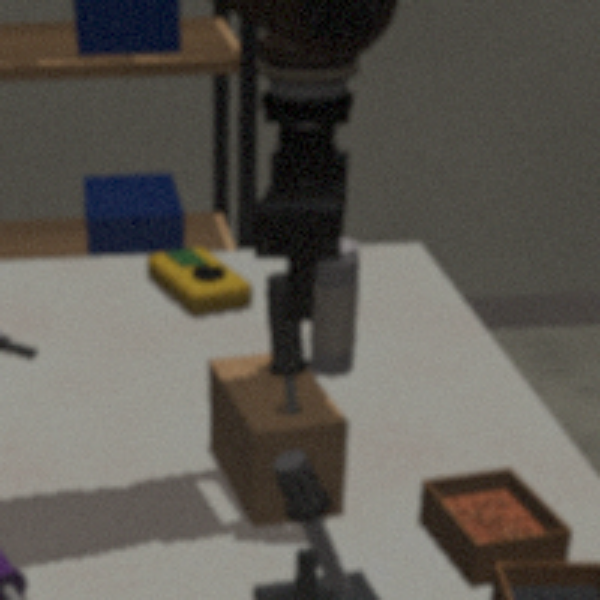

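The crop shows the driver nearly upright in the bore (shaft at (290,390)). However, the handle has slid about 13 mm back in the pads: handle axis x≈621 against TCP 634, opening down to 0.259. The deeper the shaft is, the better the bore guides it, so I'll lower gently and then recentre the grip.

```bash
python3 -m pendant '[[[0,0,0,0.003,0],[0,0,0,0.006,0],[0,-0.001,0,0.010,0],[0,-0.001,0,0.014,0],[0,-0.002,0,0.018,0],[0,-0.002,0,0.022,0],[0,-0.002,0,0.025,0],[0,-0.002,0,0.025,0]]]';cat > m.py <<'E'
from h import *
s=env.state();print(s['eef_pos'].round(1),s['ft_force'].round(1),s['opening'])
c,T,P=snap('side');s=s['eef_pos']
q=P.reshape(-1,3);q=q[(abs(q[:,0]-625)<45)&(abs(q[:,1]-203)<28)&(q[:,2]<200)&(q[:,2]>103)]
for z in range(103,200,8):
    k=q[(q[:,2]>=z)&(q[:,2]<z+8)]
    if len(k)>3:print('s',z,len(k),k.min(0).round(0),k.max(0).round(0))
c,T,P=snap('wrist')
q=P.reshape(-1,3);q=q[(abs(q[:,0]-625)<45)&(abs(q[:,1]-203)<9)&(q[:,2]<240)&(q[:,2]>103)]
for z in range(103,240,8):
    k=q[(q[:,2]>=z)&(q[:,2]<z+8)]
    if len(k)>3:print('w',z,len(k),np.median(k,0).round(0))
E
python3 m.py
```

```text
t: 11.0
eef_pos: [632.3, 203.0, 145.4]
tcp_rot: [3.141, 0.001, -0.231]
ft_force: [-0.1, -0.3, -2.6]
opening: 0.253
[632.3 203.  145.4] [-0.1 -0.3 -2.6] 0.25306725853050016
s 103 26 [586. 179. 103.] [669. 228. 108.]
s 111 11 [607. 189. 114.] [627. 204. 119.]
s 119 49 [606. 183. 119.] [641. 214. 127.]
s 127 28 [610. 190. 127.] [636. 209. 135.]
s 135 29 [607. 193. 135.] [637. 209. 142.]
s 143 31 [607. 192. 143.] [633. 214. 151.]
s 151 29 [606. 189. 151.] [634. 206. 159.]
s 159 28 [604. 192. 159.] [630. 212. 167.]
s 167 36 [603. 183. 167.] [646. 214. 175.]
s 175 41 [604. 185. 175.] [646. 215. 182.]
s 183 44 [602. 181. 183.] [645. 216. 191.]
s 191 42 [602. 180. 191.] [637. 206. 199.]
s 199 8 [603. 183. 199.] [636. 208. 200.]
w 111 35 [643. 203. 118.]
w 119 381 [639. 202. 122.]
w 127 169 [636. 202. 131.]
w 135 200 [635. 202. 139.]
w 143 224 [634. 202. 147.]
w 151 253 [633. 202. 155.]
w 159 282 [632. 202. 163.]
w 167 316 [631. 202. 171.]
w 175 360 [630. 202. 179.]
w 183 421 [629. 202. 187.]
w 191 508 [628. 202. 195.]
w 199 520 [626. 205. 201.]
```

Still held, 7.5° tilt, with the guard about 17 mm above the stand. I'll lower further, into step 2 range.

```bash
python3 -m pendant '[[[0,0,0,0.003,0],[0,0,0,0.006,0],[0,0,0,0.009,0],[0,0,0,0.011,0],[0,0,0,0.012,0],[0,0,0,0.012,0],[0,0,0,0.012,0],[0,0,0,0.012,0]]]';python3 m.py
```

```text
t: 11.9
eef_pos: [632.4, 203.1, 134.1]
tcp_rot: [3.142, -0.0, -0.231]
ft_force: [-0.9, -0.3, -0.9]
opening: 0.256
[632.4 203.1 134.1] [-0.9 -0.3 -0.9] 0.2564114055113024
s 103 56 [582. 176. 103.] [665. 230. 111.]
s 111 34 [609. 186. 111.] [642. 212. 118.]
s 119 29 [610. 190. 119.] [638. 207. 127.]
s 127 31 [607. 191. 127.] [635. 209. 135.]
s 135 29 [607. 191. 135.] [634. 209. 143.]
s 143 28 [606. 192. 143.] [633. 206. 151.]
s 151 30 [604. 188. 151.] [636. 211. 159.]
s 159 39 [604. 184. 159.] [646. 218. 167.]
s 167 40 [603. 183. 167.] [646. 217. 175.]
s 175 47 [602. 182. 175.] [646. 219. 183.]
s 183 49 [602. 182. 183.] [645. 223. 191.]
s 191 36 [606. 178. 191.] [636. 220. 199.]
s 199 5 [615. 183. 199.] [640. 189. 200.]
w 103 322 [640. 202. 110.]
w 111 164 [637. 202. 115.]
w 119 197 [636. 202. 123.]
w 127 209 [635. 202. 131.]
w 135 242 [633. 202. 139.]
w 143 255 [633. 202. 147.]
w 151 300 [632. 202. 155.]
w 159 324 [631. 202. 163.]
w 167 386 [630. 202. 171.]
w 175 481 [629. 202. 179.]
w 183 723 [627. 204. 188.]
w 191 68 [626. 204. 191.]
w 231 22 [666. 209. 238.]
w 239 27 [669. 209. 240.]
```

Guard is about 5 mm above the top, tilt about 7°, still gripped. Final seating.

```bash
python3 -m pendant '[[[0,0,0,0.002,0],[0,0.001,0,0.004,0],[0,0.002,0,0.005,0],[0,0.003,0,0.006,0],[0,0.003,0,0.0065,0],[0,0.003,0,0.0065,0],[0,0.003,0,0.0065,0],[0,0.003,0,0.0065,0]]]';python3 m.py | grep -v s
```

```text
t: 12.8
eef_pos: [638.9, 202.4, 131.4]
tcp_rot: [-3.138, -0.01, -0.231]
ft_force: [6.3, -1.5, 19.7]
opening: 0.22
[638.9 202.4 131.4] [ 6.3 -1.5 19.7] 0.22035237670600316
w 103 361 [640. 202. 108.]
w 111 151 [637. 202. 115.]
w 119 183 [636. 202. 123.]
w 127 202 [636. 202. 131.]
w 135 221 [635. 202. 139.]
w 143 246 [634. 202. 147.]
w 151 333 [634. 203. 155.]
w 159 377 [634. 203. 163.]
w 167 431 [633. 204. 171.]
w 175 529 [633. 204. 179.]
w 183 745 [629. 206. 187.]
w 191 91 [650. 211. 195.]
w 199 106 [650. 211. 203.]
w 207 101 [650. 211. 209.]
w 215 8 [652. 211. 216.]
w 231 59 [651. 211. 237.]
w 239 14 [667. 206. 240.]
```

Seated: 20 N down force and the tilt is now about 3°. Releasing in place.

```bash
python3 -m pendant '[[[0.3,0,0,-0.001,0],[0.6,0,0,-0.001,0],[0.8,0,0,-0.001,0],[0.8,0,0,-0.001,0],[0.8,0,0,-0.001,0],[0.8,0,0,-0.001,0],[0.8,0,0,-0.001,0],[0.8,0,0,-0.001,0]]]';python3 m.py
```

```text
t: 13.7
eef_pos: [635.3, 202.4, 128.4]
tcp_rot: [3.141, 0.0, -0.231]
ft_force: [0.4, 0.5, 0.1]
opening: 0.788
[635.3 202.4 128.4] [0.4 0.5 0.1] 0.7883034957406493
s 103 63 [584. 177. 103.] [668. 227. 111.]
s 111 24 [610. 189. 111.] [637. 208. 118.]
s 119 28 [610. 190. 119.] [637. 209. 126.]
s 127 32 [609. 190. 127.] [637. 205. 134.]
s 135 20 [612. 190. 136.] [636. 205. 143.]
s 143 8 [611. 194. 144.] [619. 203. 151.]
s 151 11 [611. 192. 151.] [619. 207. 157.]
s 159 13 [611. 192. 160.] [618. 206. 166.]
s 167 12 [611. 192. 169.] [618. 208. 175.]
s 175 11 [611. 196. 176.] [618. 208. 182.]
s 183 17 [611. 195. 184.] [621. 221. 191.]
w 103 348 [640. 202. 106.]
w 111 129 [638. 202. 115.]
w 119 151 [638. 202. 123.]
w 127 172 [638. 203. 131.]
w 135 196 [638. 202. 139.]
w 143 221 [638. 202. 147.]
w 151 248 [638. 202. 155.]
w 159 287 [638. 202. 163.]
w 167 322 [638. 202. 171.]
w 175 397 [638. 202. 179.]
w 183 980 [634. 203. 187.]
w 239 18 [665. 202. 240.]
```

It stands upright (front face at constant x=638), top at 188 mm, centre about 3.5 mm from the bore. Retracting straight up.

```bash
python3 -m pendant '[[[1,0,0,0,0],[1,0,0,-0.03,0],[1,0,0,-0.07,0],[1,0,0,-0.11,0],[1,0,0,-0.15,0],[1,0,0,-0.18,0],[1,0,0,-0.18,0],[1,0,0,-0.18,0]]]';python3 - <<'E'
from h import *
print(env.state()['eef_pos'])
c2,T,S=snap('side');c,T,P=snap('top')
cv2.imwrite('pics/end.png',np.hstack([c2['image'][60:260,240:440],c['image'][80:280,60:260]]).repeat(2,0).repeat(2,1))
for Q,n in((S,'side'),(P,'top')):
  q=Q.reshape(-1,3)
  for nm,x,y,z0,z1 in(('guard',626,204,103,110),('handle',626,204,115,150),('htop',626,204,180,200),('short',600,6,140,170)):
    k=q[(abs(q[:,0]-x)<30)&(abs(q[:,1]-y)<30)&(q[:,2]>z0)&(q[:,2]<z1)]
    if len(k):print(n,nm,len(k),k.min(0).round(0),k.max(0).round(0))
E
```

```text
t: 14.6
eef_pos: [635.2, 202.4, 308.5]
tcp_rot: [-3.141, -0.0, -0.231]
ft_force: [-0.5, -0.0, -0.0]
opening: 0.998
[635.19352251 202.39326576 308.51684965]
side guard 55 [601. 181. 103.] [654. 233. 110.]
side handle 124 [610. 188. 116.] [640. 210. 150.]
side htop 64 [611. 191. 180.] [638. 219. 191.]
side short 106 [582.  -8. 140.] [614.  23. 158.]
top guard 146 [598. 175. 103.] [655. 234. 110.]
top handle 111 [612. 191. 115.] [636. 217. 150.]
top htop 213 [613. 192. 181.] [639. 221. 193.]
top short 209 [584.  -6. 141.] [613.  22. 159.]
```

View pics/end.png

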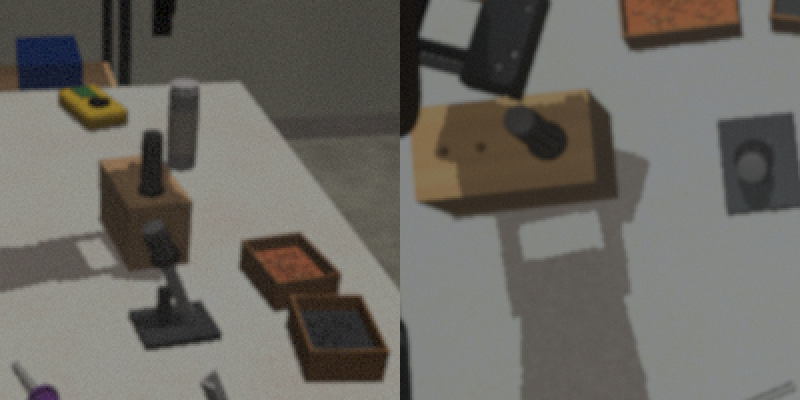

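The long driver stands upright with its guard on the stand (crop (150,165)). The short driver has not moved and the gripper is clear, so I'm handing in.

```bash
python3 -c "
from cell import env
print(env.job_done())"
```

```text
the job is handed in; nothing more can be done
None
```

The long nut driver is in the wide bore, upright and released, with its guard on top of the stand. I handed the job in with the clock at about 15 s of the 46 s allowed; no verdict is reported.

**What I did:** I gripped the driver at its 22° lean and entered the bore about 18 mm deep at about 21°. I pivoted it upright in the grip against the bore wall and lowered it while gripped until the guard seated, then opened and raised the gripper.

**Step 2:** With the fingers closed on the handle, the guard was about 5 mm above the stand at about 7° tilt, so this step should have been met.

**Last checks:**
- **Driver:** it looks upright, with the handle top at about 190 mm. Its axis is roughly 3–4 mm from the bore centre.
- **Short driver:** it is where it started.
- **Gripper:** it is about 120 mm above the driver, touching nothing.

**What did not go as planned:** while straightening, the handle slid about 13 mm sideways in the pads, so the final lowering was done on the pad edges. The grip held until the guard touched the stand. I pressed slightly too far at the end, with about 20 N downward on the stand, and the pads slipped further, but the driver was already seated.

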